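Fit the hitch pin to a hand cart's kingpin

ROBOT

A 6-joint arm with a two-finger parallel gripper is mounted at the origin on the work surface. World frame = base frame: x ahead of the robot, y to its left, z up, the work surface at z = 0. Lengths are in m, angles in degrees, forces in N, time in s.
With the tool pointing down it reaches from about 0.25 to 0.85 m from the base axis. Payload 12.5 kg.
Tool frame: the origin (TCP) lies between the finger pads; the fingertips stand 14 mm ahead of it and the grasp point (between the pads) lies 5 mm behind it; z points along the fingers, y is the direction in which the jaws open and shut (so a half turn about z gives the same grasp; the last joint's range is limited). The gripper opens to 93 mm and grips with 3 to 60 N. Pads are 15 mm wide; open, the fingers measure 128 mm over their backs; the gripper's body (75 mm by 188 mm) begins 65 mm behind the grasp point.
Start: joints at [64.481, 20.094, 94.641, -0, 65.266, -4.847], TCP at [0.194, 0.515, 0.233] pointing down, gripper open.
Joint ranges: [-157.81, 157.81], [-45, 120.19], [0.68, 151.7], [-89.99, 269.99], [4.06, 180], [-164.3, 164.3]. Speed limits (degrees/s): [127.2, 127.2, 159.86, 180, 180, 180].

INTERFACE

Orientations are given as [roll, pitch, yaw] about the fixed x, y, z axes, in that order (R = Rz(yaw) Ry(pitch) Rx(roll)).
In Python, from rig import env gives the robot as it stands.
- The arm moves only by the tool step_arm, never from a script. Its argument "moves" is a list of rows, each an object of numbers: "x", "y", "z": the shift along the world's x, y, z in cm; "wx", "wy", "wz": the turn, a rotation vector about the world's x, y, z in rad. A call has 1 to 20 rows; each row shifts and turns the commanded pose from where the row before left it; what a row does not reach is not made up. A row lasts 1/8 s, in which the tool goes at most 62.5 mm and 10.7 degrees, less where a joint would pass 70% of its speed; a pose out of reach is approached as far as the arm can. A call is refused whole if a number of a shift passes 6.25 or a number of a turn 0.188, either way. A call with a gripper value outside its range is refused whole. "fingers" is the opening, from 0 (shut) to 1 (fully open), set as the call begins (left out, the last holds). The fingers move at their own pace and stop on an object; "force" is the grip in N (left out, the last holds). Time passes only in rows, so rows that do not move let the fingers close. It gives the time, the measured TCP pose, the force and the opening at its end, in the units of the state.
- env.state(): the state, without advancing time (a new reading comes with each control period).
- env.read_camera(name): name is "scene" or "top" or "wrist"; returns a dict with "color" (384x512x3 uint8, red, green, blue), "intrinsics" (3x3 intrinsics, pixels), "position" and "attitude" of the camera in the world. Camera axes: x right, y down, z forward; pixel columns grow to the right and rows downward; lengths in m; the calibration is good to about 2 mm. A picture is of the moment at which its call begins. There is no depth.
- env.close_job(): hands the job in, once; it reports no verdict.
The state is a dict: "time": time; "qpos": joint angles; "dq": joint speeds; "tau": joint torques, N m; "position": TCP position; "ee_rot": TCP orientation; "wrist_force": force on the tool from outside, world axes, zero at the start; "wrist_torque": the same for the moment, N m; "gripper_width": finger opening in m.
Only numpy, scipy, OpenCV 4.12 (cv2) and the standard library are available. Lean on these libraries where they do the work, as an engineer would, in place of code of your own. Each camera call takes 0.05 s, during which the arm holds its last target. There are 200 camera calls.

TASK

The hand cart's steering axle lies upside down on the bench with its kingpin standing up through the beam. Pick up the hitch pin, push it fully home through the cross hole near the kingpin's top, then swing its sprung wire loop over the end of the kingpin until it snaps shut around it, and let go.

Things in the scene. Friction and masses are not known exactly. Their poses are not given: they have to be found in the camera images.
- cross_hole (a point): Centre of the level round cross hole (12.4 mm across, open at both sides) through the kingpin: an upright steel bar 24 mm in diameter, standing up from the middle of the axle beam, its flat top 18 mm above this point. Fixed, 84 mm above the bench. x axis: along the hole, away from the robot (yaw within 0.3 rad); y along the beam; z up.
- carriage: The steering axle, upside down, heavy, fixed. Origin on the bench under the kingpin; axes as cross_hole. Wooden beam 62 (x) by 300 mm (y), top plate 60 mm above the bench; washer on it 46 mm across, top at 64 mm; bolt heads at x +-20, y +-42, tops at 65 mm. Round axle stub 55 mm long at each end; two drawbar lugs from the beam to x = 130 mm, |y| up to 38 mm, tops at 49 mm.
- hitch_pin: Loose steel hitch pin, about 100 g. Starts lying on its head's flat underside, loop up. +x: along the shank to the tip, z up; origin at underside level, below the shank's middle. Shank: axis at z = 11 mm, 10 mm thick, x = -12 to 22 mm, tapering from x = 14 mm to 5 mm. Head: block x = -55 to -12, 14 wide (y), z 0 to 18 mm. Home: head's front face on the kingpin. Left in the hole it droops up to 0.1 rad.
- pin_mid (a point): Point on the hitch pin's shank axis, in the middle of the shank (11 mm above the pin's origin); it lies at the centre of the cross hole when the pin is fully home. Axes as the hitch pin's.
- pin_head (a point): Point in the hitch pin's head, 42 mm behind pin_mid on the same line: the middle of the 14 mm wide part to grip (clear from 32 to 54 mm behind pin_mid, behind the standing loop). Axes as the hitch pin's.
- loop (a joint): Angle (rad) of the sprung wire loop on its hinge, which crosses the head 20 mm behind pin_mid, parallel to the pin's y. 1.57: open, standing straight up, where it starts and stays by its spring; 0: shut, along the shank, its bar just beyond the tip. Over-centre spring: about 0.6 N at the bar pushes it forward from open; past about 0.85 rad it snaps shut by itself.
- loop_bar (a point): Middle of the loop's straight far bar, which is parallel to the pin's y and 47 mm from the hinge. The loop is of 4.4 mm steel wire, 45 mm wide over all; its two legs straddle the shank and the kingpin when shut.
Mind the look-alikes: they are no part of the job. What is shaped like the hitch_pin but blue or yellow is not meant.

How it is judged (in metres and radians):
On the way:
1. the hitch pin is fully home in the kingpin's cross hole with its loop still up (distance between pin_mid and cross_hole below 0.006 m and angle between the x axis of hitch_pin and the x axis of cross_hole, either way round below 0.22 rad and value of joint loop above 1 rad), for 0.2 s.
At the end, for the whole second after the job is handed in: The hitch pin is home in the cross hole (middle of its shank within 6 mm of the hole's centre, along the hole within 0.22 rad, its own z axis within 0.45 rad of vertical), its loop is shut around the kingpin (below 0.12 rad), and pin and loop are at rest and released (distance between pin_mid and cross_hole below 0.006 m and angle between the x axis of hitch_pin and the x axis of cross_hole, either way round below 0.22 rad and angle between hitch_pin's own z axis and vertical below 0.45 rad and value of joint loop below 0.12 rad and linear speed of hitch_pin below 0.02 m/s and velocity of joint loop between -0.2 and 0.2 rad/s); the robot touches nothing.
It also fails if it takes over 54 s, if anything falls off the work surface, if the arm or the gripper's body presses on something with over 40 N, if the wrist force passes 120 N, or if a joint passes its speed limit or range.

## Working session

There is one attempt and no reset: what is moved stays moved. The work goes in short steps, Python scripts to look and compute and a tool call to move; the robot and the scene stay as the last step left them, time stands still between calls to the robot, and variables do not carry over. Pictures are saved under pics/ and viewed, on a budget of 10 in all, crops included, one or two more only if the job needs it, and the job is handed in when it is done.

Besides the shell and the picture viewer there is one more tool, called after "Request:" as name(argument=value, ...) on one line, values as JSON. step_arm: Moves the arm, as the interface text tells. Its arguments: {"type":"object","properties":{"moves":{"type":"array","items":{"type":"object","properties":{"x":{"type":"number"},"y":{"type":"number"},"z":{"type":"number"},"wx":{"type":"number"},"wy":{"type":"number"},"wz":{"type":"number"}}}},"fingers":{"type":"number"},"force":{"type":"number"}},"required":["moves"]}

```bash
mkdir -p pics; ls; cat > h.py <<'E'
from rig import env
import numpy as np, cv2
from scipy.spatial.transform import Rotation as R
def cam(n):
    c=env.read_camera(n); K=np.array(c["intrinsics"]); p=np.array(c["position"]); A=np.array(c["attitude"])
    if A.shape!=(3,3): A=R.from_euler('xyz',A,degrees=True).as_matrix()
    return c["color"],K,p,A
def save(n,f,crop=None,s=1):
    im,K,p,A=cam(n); im=im[:,:,::-1]
    if crop: u0,v0,u1,v1=crop; im=im[v0:v1,u0:u1]
    cv2.imwrite(f,cv2.resize(im,None,fx=s,fy=s,interpolation=cv2.INTER_CUBIC)); return K,p,A
def pix(K,p,A,u,v,z):
    d=A@np.linalg.solve(K,[u,v,1.]); return p+d*(z-p[2])/d[2]
def proj(K,p,A,X):
    q=K@(A.T@(np.array(X)-p)); return q[:2]/q[2]
E
python3 - <<'E'
from h import *
print(env.state())
c=env.read_camera("top");print(c["position"],c["attitude"],c["intrinsics"])
a=cam("top")[0];b=cam("scene")[0]
print(save.__name__, env.read_camera("scene")["position"],env.read_camera("scene")["attitude"])
cv2.imwrite("pics/a.png",cv2.resize(a[:,:,::-1],(800,600)))
cv2.imwrite("pics/b.png",cv2.resize(b[:,:,::-1],(800,600)))
E
```

```text
pics
{'time': 0.0, 'qpos': array([ 6.44809674e+01,  2.01224593e+01,  9.46776536e+01, -8.85595525e-04,
        6.52664089e+01, -4.84739122e+00]), 'dq': array([-0.04352466, -0.13286523, -0.11470341,  0.07077887,  0.03120472,
       -0.04388622]), 'tau': array([-4.01320394e-04, -4.97337306e+01, -2.85249299e+01,  6.98481384e-02,
        2.56775413e-02, -8.02033537e-05]), 'position': array([0.19399128, 0.51429113, 0.23211471]), 'ee_rot': array([-1.79933648e+02, -4.82018341e-03,  1.59328727e+02]), 'wrist_force': array([-0.28142136,  0.15976377,  0.0822673 ]), 'wrist_torque': array([ 0.00916748,  0.0012471 , -0.01163813]), 'gripper_width': 0.09316652704048668}
[ 0.48314024 -0.0651684   0.74887703] [-174.24209255   -0.31770568  -88.76519633] [[409.9109812    0.         252.29024437]
 [  0.         409.9109812  187.83454981]
 [  0.           0.           1.        ]]
save [1.08851474 0.01701667 0.4359295 ] [-1.20947429e+02 -6.62489570e-02  1.00183691e+02]
```

View pics/a.png

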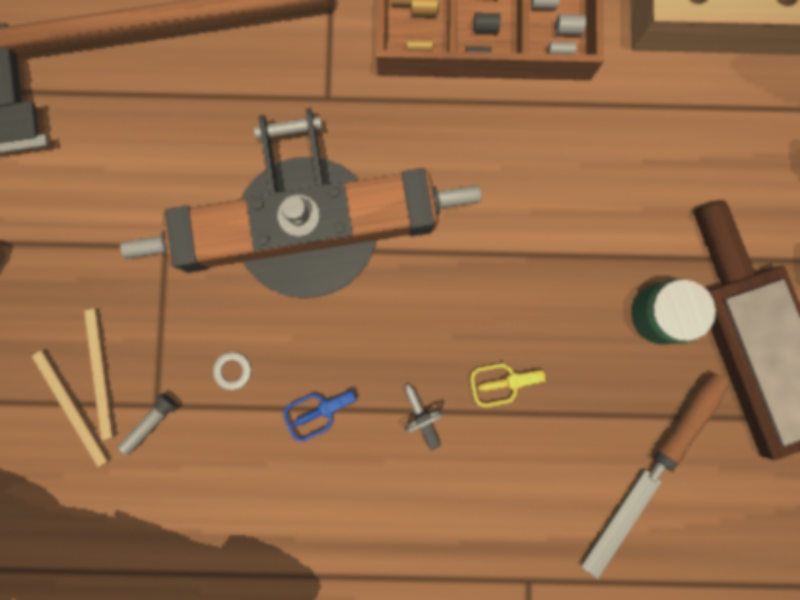

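View pics/b.png

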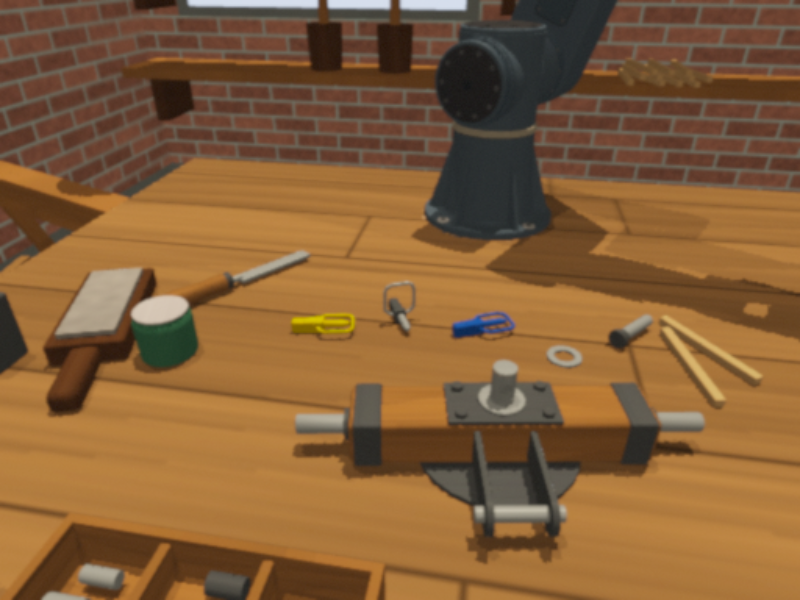

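Candidates in the top view (800x600): blue at (320,412), grey at (423,415) and yellow at (508,383), plus a grey bolt at (150,425). The grey one at (423,415) fits: it is steel, with its loop standing up. Its tip is near (408,388) and its tail near (435,445). The kingpin top is at about (295,208).

```bash
python3 - <<'E'
from h import *
im,K,p,A=cam("top")
s=1.5625
def P(u,v,z): return pix(K,p,A,(u+.5)/s-.5,(v+.5)/s-.5,z)
t=P(408,388,.011);b=P(435,445,.011);k=P(293,205,.102)
print("pin tip,tail",t,b,np.linalg.norm(t-b),np.degrees(np.arctan2(*(t-b)[1::-1])))
print("king",k)
d=P(122,249,.03)-P(480,194,.03);print("beam yaw",np.degrees(np.arctan2(d[1],d[0]))-90, np.linalg.norm(d))
i1=cv2.resize(im[225:305,235:300,::-1],None,fx=7,fy=7,interpolation=cv2.INTER_CUBIC)
i2=cv2.resize(im[95:185,160:225,::-1],None,fx=6,fy=6,interpolation=cv2.INTER_CUBIC)
o=np.zeros((560,i1.shape[1]*1+i2.shape[1],3),np.uint8);o[:i1.shape[0],:i1.shape[1]]=i1[:560];o[:540,i1.shape[1]:]=i2[:540]
print(o.shape,i1.shape);cv2.imwrite("pics/c.png",cv2.resize(o,None,fx=.9,fy=.9))
E
```

```text
pin tip,tail [ 0.44991128 -0.08540355  0.011     ] [ 0.38670562 -0.11718906  0.011     ] 0.07074795350321222 26.69737468091738
king [0.63787461 0.03899036 0.102     ]
beam yaw 10.206067413399552 0.41196479275412584
(560, 845, 3) (560, 455, 3)
```

View pics/c.png

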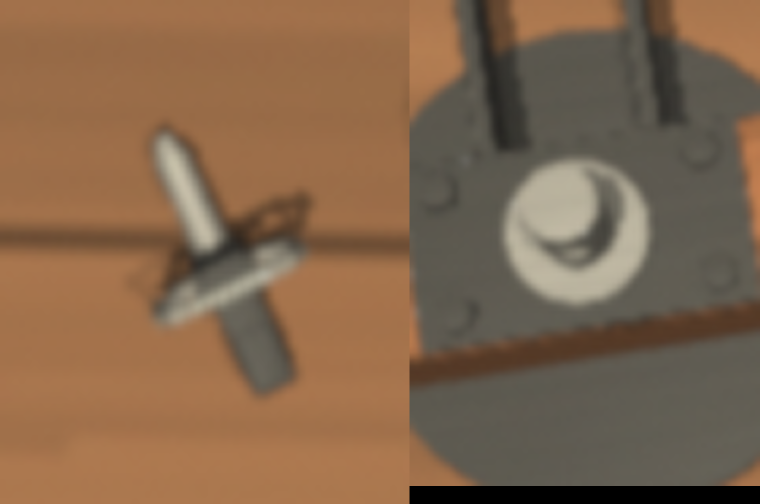

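The crop confirms the grey steel pin: tip at (163,130), tail at (277,385), loop standing. It also shows the kingpin top at (558,200). I'm using these positions and moving above the pin.

```bash
python3 - <<'E'
from h import *
im,K,p,A=cam("top")
P=lambda u,v,z: pix(K,p,A,u-.5,v-.5,z)
t=P(260.9,245.6,.011);b=P(279,286.1,.013);d=(t-b);print(t,b,np.linalg.norm(d),np.degrees(np.arctan2(d[1],d[0])))
print("head",b+d*15/77, "king",P(187.5,132,.102),P(190.8,137.8,.064),P(191.5,138,.065))
f=lambda u,v:P(160+(u-409.5)/5.4,95+v/5.4,.065)
B=[f(440,190),f(700,150),f(720,272),f(458,317)]
for a,c in ((0,1),(3,2)):
    e=B[a]-B[c];print(np.degrees(np.arctan2(e[1],e[0]))-90,np.linalg.norm(e))
c=env.read_camera("wrist");print(c["position"],c["attitude"],c["intrinsics"][0])
E
```

```text
[ 0.45526186 -0.08433572  0.011     ] [ 0.38528174 -0.11756743  0.013     ] 0.07749557337278062 25.40180404080924
head [ 0.39891423 -0.11109372  0.01261039] king [0.63707634 0.03950668 0.102     ] [0.63621011 0.03967874 0.064     ] [0.63566857 0.03832677 0.065     ]
10.266346080994168 0.08266956509966032
11.214881017553367 0.0830575648624113
[0.12121383 0.54204444 0.38493915] [1.63664409e+02 3.51406990e-02 6.93239423e+01] [277.7386046   0.        256.8098306]
```

Request:
step_arm(moves=[{"x": 1.464,"y": -4.466,"z": -0.59,"wz": -0.167},{"x": 1.464,"y": -4.466,"z": -0.59,"wz": -0.167},{"x": 1.464,"y": -4.466,"z": -0.59,"wz": -0.167},{"x": 1.464,"y": -4.466,"z": -0.59,"wz": -0.167},{"x": 1.464,"y": -4.466,"z": -0.59,"wz": -0.167},{"x": 1.464,"y": -4.466,"z": -0.59,"wz": -0.167},{"x": 1.464,"y": -4.466,"z": -0.59,"wz": -0.167},{"x": 1.464,"y": -4.466,"z": -0.59,"wz": -0.167},{"x": 1.464,"y": -4.466,"z": -0.59,"wz": -0.167},{"x": 1.464,"y": -4.466,"z": -0.59,"wz": -0.167},{"x": 1.464,"y": -4.466,"z": -0.59,"wz": -0.167},{"x": 1.464,"y": -4.466,"z": -0.59,"wz": -0.167},{"x": 1.464,"y": -4.466,"z": -0.59,"wz": -0.167},{"x": 1.464,"y": -4.466,"z": -0.59,"wz": -0.167},{},{}], fingers=1, force=30)

```text
validation failed for argument at $.mo...
```

```bash
python3 - <<'E'
from h import *
s=env.state();print(s["time"],s["position"],s["ee_rot"],s["qpos"])
K,p,A=save("wrist","pics/d.png",None,1.5)
print(p)
for X in ([.399,-.111,.018],[.4553,-.0843,.011]): print(proj(K,p,A,X)*1.5)
E
```

```text
0.4 [0.19411702 0.51451642 0.23252909] [-1.79984561e+02 -1.04648699e-03  1.59326242e+02] [ 6.44789902e+01  2.00998255e+01  9.46478252e+01 -2.88249138e-04
  6.52678210e+01 -4.84713116e+00]
[0.12121736 0.54205189 0.38497943]
[-50.37018887 600.65846872]
[  2.46309065 621.44642305]
```

View pics/d.png

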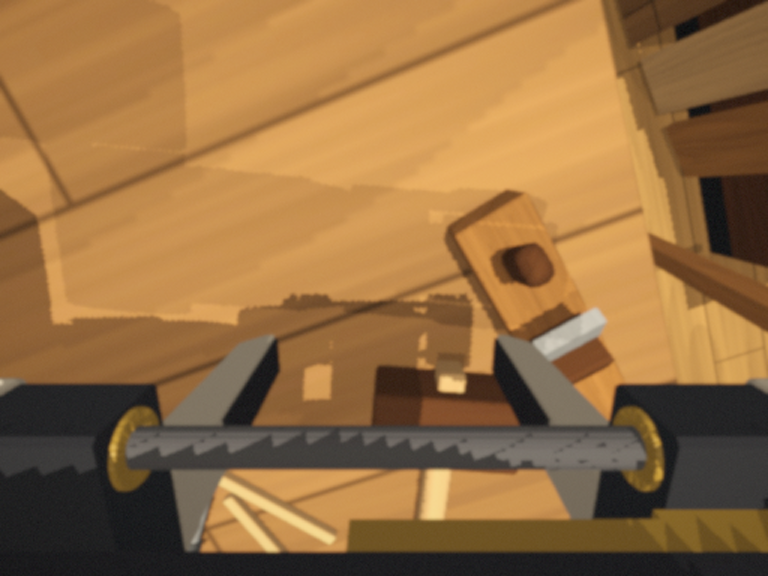

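The move was refused, probably because of the empty rows. The picture shows only the start view, with the fingertips at about (255,345) and (515,345). Retrying with explicit zeros.

Request:
step_arm(moves=[{"x": 1.46,"y": -4.47,"z": -0.6,"wz": -0.167},{"x": 1.46,"y": -4.47,"z": -0.6,"wz": -0.167},{"x": 1.46,"y": -4.47,"z": -0.6,"wz": -0.167},{"x": 1.46,"y": -4.47,"z": -0.6,"wz": -0.167},{"x": 1.46,"y": -4.47,"z": -0.6,"wz": -0.167},{"x": 1.46,"y": -4.47,"z": -0.6,"wz": -0.167},{"x": 1.46,"y": -4.47,"z": -0.6,"wz": -0.167},{"x": 1.46,"y": -4.47,"z": -0.6,"wz": -0.167},{"x": 1.46,"y": -4.47,"z": -0.6,"wz": -0.167},{"x": 1.46,"y": -4.47,"z": -0.6,"wz": -0.167},{"x": 1.46,"y": -4.47,"z": -0.6,"wz": -0.167},{"x": 1.46,"y": -4.47,"z": -0.6,"wz": -0.167},{"x": 1.46,"y": -4.47,"z": -0.6,"wz": -0.167},{"x": 1.46,"y": -4.47,"z": -0.6,"wz": -0.167},{"z": 0},{"z": 0}], fingers=1, force=30)

```text
validation failed for argument at $.mo...
```

```bash
python3 - <<'E'
from h import *
s=env.state();print(s["time"],s["position"],s["ee_rot"],s["qpos"])
K,p,A=save("wrist","pics/d2.png",None,1.5)
print(p)
for X in ([.399,-.111,.018],[.4553,-.0843,.011]): print(proj(K,p,A,X)*1.5)
E
```

```text
0.45 [0.19409555 0.51454    0.23258181] [-1.79991889e+02 -1.10852359e-03  1.59329542e+02] [ 6.44817510e+01  2.00946800e+01  9.46472970e+01  4.61395428e-04
  6.52661991e+01 -4.84798395e+00]
[0.12121975 0.54205694 0.38500933]
[-50.39557962 600.6572041 ]
[  2.44059397 621.442566  ]
```

View pics/d2.png

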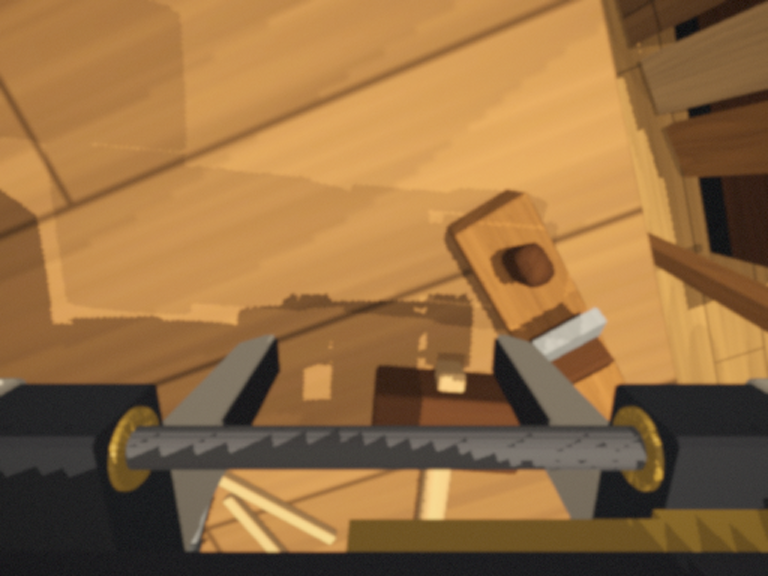

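It was refused again and the view is unchanged. Trying a single row with every key present.

Request:
step_arm(moves=[{"x": 1.5,"y": -4.5,"z": -0.6,"wx": 0,"wy": 0,"wz": -0.17}], fingers=1, force=30)

```text
time: 0.62
position: [0.209, 0.4705, 0.2266]
ee_rot: [179.9, -0.0, 149.5]
wrist_force: [0.0, 0.5, -0.3]
gripper_width: 0.0931
```

Request:
step_arm(moves=[{"x": 1.46,"y": -4.47,"z": -0.6,"wx": 0,"wy": 0,"wz": -0.167},{"x": 1.46,"y": -4.47,"z": -0.6,"wx": 0,"wy": 0,"wz": -0.167},{"x": 1.46,"y": -4.47,"z": -0.6,"wx": 0,"wy": 0,"wz": -0.167},{"x": 1.46,"y": -4.47,"z": -0.6,"wx": 0,"wy": 0,"wz": -0.167},{"x": 1.46,"y": -4.47,"z": -0.6,"wx": 0,"wy": 0,"wz": -0.167},{"x": 1.46,"y": -4.47,"z": -0.6,"wx": 0,"wy": 0,"wz": -0.167},{"x": 1.46,"y": -4.47,"z": -0.6,"wx": 0,"wy": 0,"wz": -0.167},{"x": 1.46,"y": -4.47,"z": -0.6,"wx": 0,"wy": 0,"wz": -0.167},{"x": 1.46,"y": -4.47,"z": -0.6,"wx": 0,"wy": 0,"wz": -0.167},{"x": 1.46,"y": -4.47,"z": -0.6,"wx": 0,"wy": 0,"wz": -0.167},{"x": 1.46,"y": -4.47,"z": -0.6,"wx": 0,"wy": 0,"wz": -0.167},{"x": 1.46,"y": -4.47,"z": -0.6,"wx": 0,"wy": 0,"wz": -0.167},{"x": 1.46,"y": -4.47,"z": -0.6,"wx": 0,"wy": 0,"wz": -0.167},{"x": 0,"y": 0,"z": 0,"wx": 0,"wy": 0,"wz": 0},{"x": 0,"y": 0,"z": 0,"wx": 0,"wy": 0,"wz": 0}])

```text
time: 2.5
position: [0.3986, -0.1111, 0.1486]
ee_rot: [-180.0, 0.0, 25.3]
wrist_force: [-0.6, 0.1, 0.2]
gripper_width: 0.0933
```

```bash
python3 - <<'E'
from h import *
s=env.state();print(s["time"],s["position"],s["ee_rot"],s["qpos"])
K,p,A=save("wrist","pics/d3.png",None,1.5)
print(p)
for X in ([.399,-.111,.018],[.4553,-.0843,.011],s["position"]): print(proj(K,p,A,X)*1.5)
E
```

```text
2.5 [ 0.39859018 -0.11113375  0.14857096] [-1.79970390e+02  1.77973372e-02  2.52554130e+01] [-2.20361090e+01  1.31586767e+01  1.18436543e+02  9.36328698e-03
  4.84386106e+01  4.27022686e+01]
[ 0.47026935 -0.07792875  0.3009551 ]
[384.83848759 281.85376812]
[384.63619297 190.60554065]
[384.1695066  369.24987913]
```

View pics/d3.png

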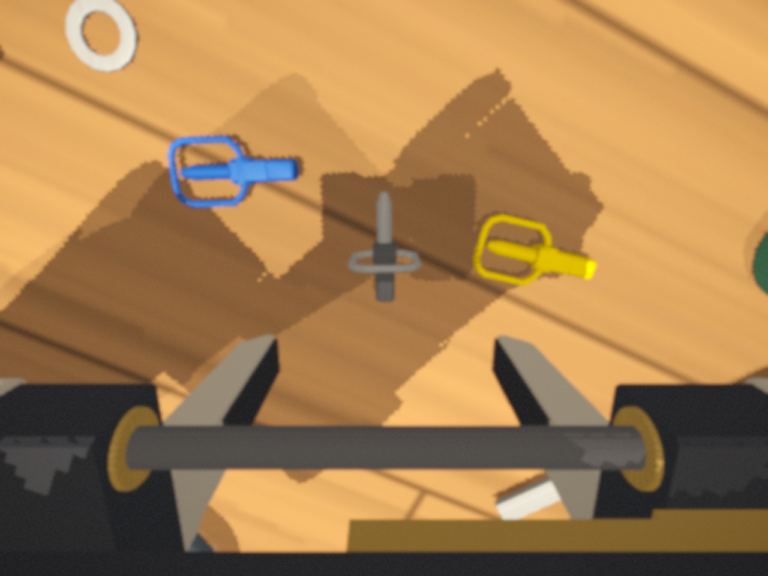

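Wrist view: the pin is straight ahead between the fingers, with the tip at (384,191) and the tail at (385,301). That agrees with my prediction. The yellow pin's loop (476,250) is close to where the fully open finger would come down, so I'm half closing before I descend.

Request:
step_arm(moves=[{"x": 0,"y": 0,"z": -2,"wx": 0,"wy": 0,"wz": 0},{"x": 0,"y": 0,"z": -2,"wx": 0,"wy": 0,"wz": 0},{"x": 0,"y": 0,"z": -2,"wx": 0,"wy": 0,"wz": 0},{"x": 0,"y": 0,"z": -2,"wx": 0,"wy": 0,"wz": 0},{"x": 0,"y": 0,"z": -2,"wx": 0,"wy": 0,"wz": 0},{"x": 0,"y": 0,"z": -2,"wx": 0,"wy": 0,"wz": 0},{"x": 0,"y": 0,"z": -1.2,"wx": 0,"wy": 0,"wz": 0},{"x": 0,"y": 0,"z": 0,"wx": 0,"wy": 0,"wz": 0},{"x": 0,"y": 0,"z": 0,"wx": 0,"wy": 0,"wz": 0}], fingers=0.45)

```text
time: 3.68
position: [0.3992, -0.1114, 0.0172]
ee_rot: [180.0, -0.0, 25.2]
wrist_force: [0.3, 1.0, 0.7]
gripper_width: 0.0418
```

Request:
step_arm(moves=[{"x": 0,"y": 0,"z": 0,"wx": 0,"wy": 0,"wz": 0},{"x": 0,"y": 0,"z": 0,"wx": 0,"wy": 0,"wz": 0},{"x": 0,"y": 0,"z": 0,"wx": 0,"wy": 0,"wz": 0},{"x": 0,"y": 0,"z": 0,"wx": 0,"wy": 0,"wz": 0},{"x": 0,"y": 0,"z": 0,"wx": 0,"wy": 0,"wz": 0},{"x": 0,"y": 0,"z": 0,"wx": 0,"wy": 0,"wz": 0}], fingers=0, force=40)

```text
time: 4.42
position: [0.399, -0.1116, 0.0168]
ee_rot: [180.0, -0.0, 25.2]
wrist_force: [-1.6, 0.5, 5.1]
gripper_width: 0.0138
```

Request:
step_arm(moves=[{"x": 0,"y": 0,"z": 1.8,"wx": 0,"wy": 0,"wz": 0},{"x": 0,"y": 0,"z": 1.8,"wx": 0,"wy": 0,"wz": 0},{"x": 0,"y": 0,"z": 1.8,"wx": 0,"wy": 0,"wz": 0},{"x": 0,"y": 0,"z": 1.9,"wx": 0,"wy": 0,"wz": 0},{"x": 2.29,"y": 2.2,"z": 0,"wx": 0,"wy": 0,"wz": -0.043},{"x": 2.29,"y": 2.2,"z": 0,"wx": 0,"wy": 0,"wz": -0.043},{"x": 2.29,"y": 2.2,"z": 0,"wx": 0,"wy": 0,"wz": -0.043},{"x": 2.29,"y": 2.2,"z": 0,"wx": 0,"wy": 0,"wz": -0.043},{"x": 2.29,"y": 2.2,"z": 0,"wx": 0,"wy": 0,"wz": -0.043},{"x": 2.29,"y": 2.2,"z": 0,"wx": 0,"wy": 0,"wz": -0.043},{"x": 0,"y": 0,"z": 0,"wx": 0,"wy": 0,"wz": 0},{"x": 0,"y": 0,"z": 0,"wx": 0,"wy": 0,"wz": 0}])

```text
time: 5.92
position: [0.5355, 0.0202, 0.0892]
ee_rot: [-180.0, 0.1, 10.5]
wrist_force: [-0.5, 0.7, -0.6]
gripper_width: 0.0136
```

```bash
python3 - <<'E'
from h import *
s=env.state();print(s["time"],s["position"],s["ee_rot"],s["wrist_force"])
T=s["position"];y=np.radians(s["ee_rot"][2]);f=np.array([np.cos(y),np.sin(y),0])
mid=T+f*.042-[0,0,.0058]
ims=[]
for n,c in (("wrist",(156,20,356,220)),("scene",(256,180,384,308))):
    im,K,p,A=cam(n);u0,v0,u1,v1=c;sc=400/(u1-u0)
    g=lambda X:np.round((proj(K,p,A,X)-[u0,v0]+.5)*sc,1)
    print(n,"tip",g(mid+f*.022),"mid",g(mid),"king top",g([.6365,.0393,.102]),"hole",g([.6365,.0393,.084]))
    ims.append(cv2.resize(im[v0:v1,u0:u1,::-1],(400,400),interpolation=cv2.INTER_CUBIC))
cv2.imwrite("pics/e.png",np.hstack(ims))
E
```

```text
5.925 [0.53551969 0.02019029 0.08923039] [-1.79989593e+02  6.92657683e-02  1.04558710e+01] [-0.48133565  0.73258665 -0.59955856]
wrist tip [201.4 237.9] mid [201.5 314.3] king top [199.1  74.1] hole [199.5  86.9]
scene tip [194.  155.7] mid [187.8 131. ] king top [210.7 172.6] hole [207.2 202.5]
```

View pics/e.png

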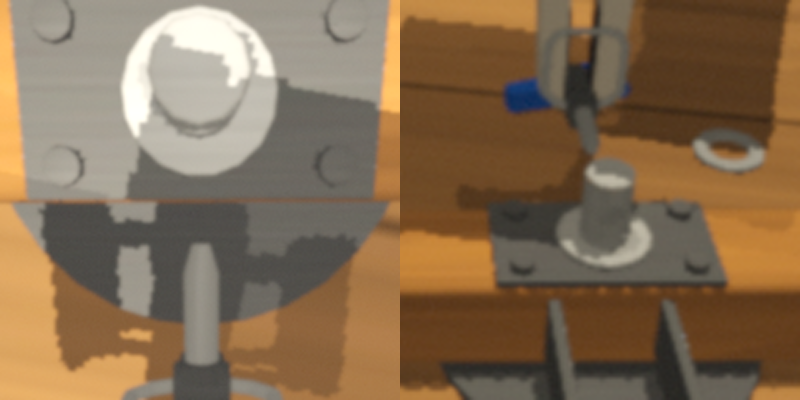

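Left, wrist view: the kingpin top is centred at (200,76), the pin axis is at u=201.5, and the tip at v=243. The yaw is parallel, the pin sits about 0.5 mm to the right, and it is about 1.5 mm further back than assumed. Right, scene view: the tip at (593,150) looks a little high. I'll approach 2 cm and check the height.

Request:
step_arm(moves=[{"x": 1,"y": 0.21,"z": 0,"wx": 0,"wy": 0,"wz": 0},{"x": 1,"y": 0.21,"z": 0,"wx": 0,"wy": 0,"wz": 0},{"x": 0,"y": 0,"z": 0,"wx": 0,"wy": 0,"wz": 0},{"x": 0,"y": 0,"z": 0,"wx": 0,"wy": 0,"wz": 0}])

```text
time: 6.52
position: [0.5562, 0.0247, 0.0895]
ee_rot: [-180.0, 0.0, 10.4]
wrist_force: [-0.1, -0.2, -0.8]
gripper_width: 0.0138
```

```bash
python3 - <<'E'
from h import *
s=env.state();print(s["time"],s["position"],s["ee_rot"],s["wrist_force"])
T=s["position"];y=np.radians(s["ee_rot"][2]);f=np.array([np.cos(y),np.sin(y),0])
mid=T+f*.0405-[0,0,.0058]
ims=[]
for n,c in (("wrist",(206,30,306,130)),("scene",(290,180,350,240))):
    im,K,p,A=cam(n);u0,v0,u1,v1=c;sc=400/(u1-u0)
    if n=="scene": im=np.mean([im]+[cam(n)[0] for _ in range(3)],0).astype(np.uint8)
    g=lambda X:np.round((proj(K,p,A,X)-[u0,v0]+.5)*sc,1)
    print(n,"tip",g(mid+f*.022),"shoulder",g(mid+f*.014),"shank root",g(mid-f*.012),"king top",g([.6365,.0393,.102]),"hole",g([.6365,.0393,.084]), "washer",g([.6365,.0393,.064]))
    ims.append(cv2.resize(im[v0:v1,u0:u1,::-1],(400,400),interpolation=cv2.INTER_CUBIC))
cv2.imwrite("pics/f.png",np.hstack(ims))
E
```

```text
6.525 [0.55616927 0.02467401 0.08945548] [-1.79994781e+02  2.49073077e-02  1.04192992e+01] [-0.09090696 -0.15038511 -0.77636458]
wrist tip [203.  446.6] shoulder [203.  503.3] shank root [203.1 676.7] king top [203.8 301.6] hole [204.  304.1] washer [204.1 306.3]
scene tip [202.7 381.5] shoulder [197.4 360.7] shank root [181.2 296.6] king top [222.9 368.3] hole [215.3 431.9] washer [207.1 500.2]
```

View pics/f.png

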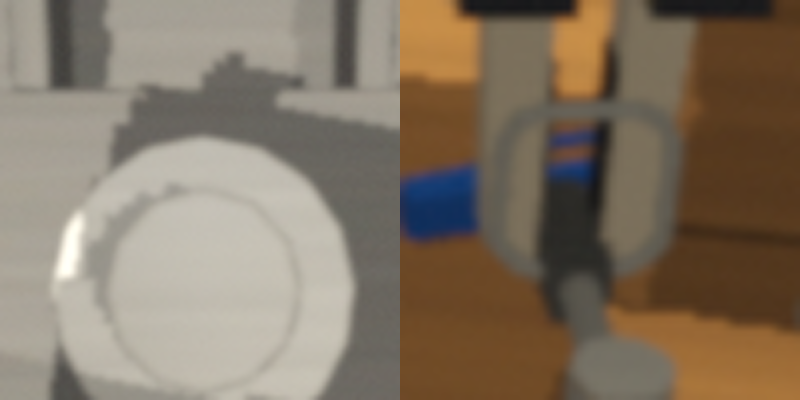

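Wrist: the kingpin is centred at u=203, in line with the pin. Scene: the shank meets the head at about (578,285), which agrees with the height I expected. Starting the insertion.

Request:
step_arm(moves=[{"x": 0.49,"y": 0.09,"z": 0,"wx": 0,"wy": 0,"wz": 0},{"x": 0.49,"y": 0.09,"z": 0,"wx": 0,"wy": 0,"wz": 0},{"x": 0.49,"y": 0.09,"z": 0,"wx": 0,"wy": 0,"wz": 0},{"x": 0.49,"y": 0.09,"z": 0,"wx": 0,"wy": 0,"wz": 0},{"x": 0,"y": 0,"z": 0,"wx": 0,"wy": 0,"wz": 0}])

```text
time: 7.4
position: [0.5762, 0.0283, 0.0896]
ee_rot: [180.0, -0.0, 10.4]
wrist_force: [0.3, 0.0, -0.4]
gripper_width: 0.0138
```

Request:
step_arm(moves=[{"x": 0.49,"y": 0.09,"z": 0,"wx": 0,"wy": 0,"wz": 0},{"x": 0.49,"y": 0.09,"z": 0,"wx": 0,"wy": 0,"wz": 0},{"x": 0.49,"y": 0.09,"z": 0,"wx": 0,"wy": 0,"wz": 0},{"x": 0.2,"y": 0.035,"z": 0,"wx": 0,"wy": 0,"wz": 0},{"x": 0,"y": 0,"z": 0,"wx": 0,"wy": 0,"wz": 0}])

```text
time: 8.02
position: [0.5927, 0.0314, 0.0896]
ee_rot: [-180.0, 0.0, 10.4]
wrist_force: [-0.5, 0.5, -0.7]
gripper_width: 0.0135
```

Request:
step_arm(moves=[{"x": 0.2,"y": 0.035,"z": 0,"wx": 0,"wy": 0,"wz": 0},{"x": 0.2,"y": 0.035,"z": 0,"wx": 0,"wy": 0,"wz": 0},{"x": 0,"y": 0,"z": 0,"wx": 0,"wy": 0,"wz": 0}])

```text
time: 8.4
position: [0.5967, 0.032, 0.0896]
ee_rot: [-180.0, -0.0, 10.4]
wrist_force: [0.7, -0.5, -1.2]
gripper_width: 0.0136
```

Request:
step_arm(moves=[{"x": 0.1,"y": 0.018,"z": 0,"wx": 0,"wy": 0,"wz": 0},{"x": 0.1,"y": 0.018,"z": 0,"wx": 0,"wy": 0,"wz": 0},{"x": 0,"y": 0,"z": 0,"wx": 0,"wy": 0,"wz": 0}])

```text
time: 8.78
position: [0.5981, 0.0323, 0.0895]
ee_rot: [-180.0, 0.1, 10.4]
wrist_force: [-5.0, -0.2, 0.9]
gripper_width: 0.0136
```

Request:
step_arm(moves=[{"x": 0.1,"y": 0.018,"z": 0,"wx": 0,"wy": 0,"wz": 0},{"x": 0,"y": 0,"z": 0,"wx": 0,"wy": 0,"wz": 0},{"x": 0,"y": 0,"z": 0,"wx": 0,"wy": 0,"wz": 0}])

```text
time: 9.15
position: [0.5983, 0.0324, 0.0894]
ee_rot: [-180.0, 0.2, 10.4]
wrist_force: [-8.6, -2.1, 4.5]
gripper_width: 0.0141
```

```bash
python3 - <<'E'
from h import *
s=env.state();print(s["time"],s["position"],s["ee_rot"],s["wrist_force"])
ims=[]
for n,c in (("wrist",(176,60,336,220)),("scene",(280,170,360,250))):
    im,K,p,A=cam(n);u0,v0,u1,v1=c;sc=400/(u1-u0)
    ims.append(cv2.resize(im[v0:v1,u0:u1,::-1],(400,400),interpolation=cv2.INTER_CUBIC))
cv2.imwrite("pics/g.png",np.hstack(ims))
E
```

```text
9.15 [0.59825604 0.03239157 0.0894297 ] [-179.98242541    0.19616571   10.42325472] [-8.56192157 -2.06346248  4.47232988]
```

View pics/g.png

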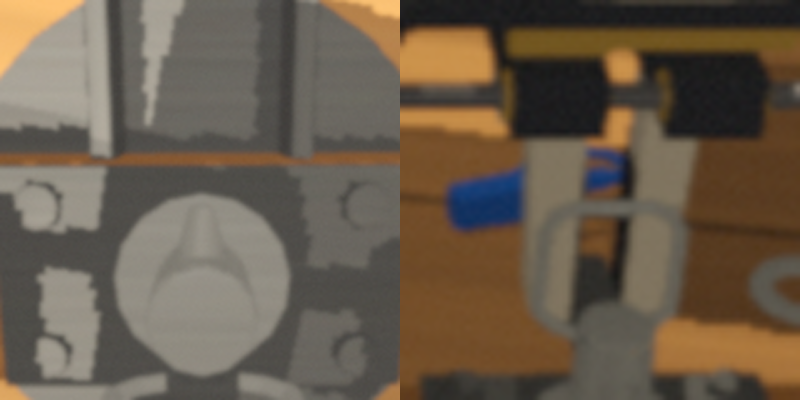

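Wrist: the tip protrudes past the kingpin at (203,210) and the head is against it, with 8 N of contact. Scene: the loop is still up, its bar at v≈207. I'm releasing and raising now. Then I'll turn the gripper 90° so that the closed fingers are narrow enough to fit between the loop's legs.

Request:
step_arm(moves=[{"x": 0,"y": 0,"z": 0,"wx": 0,"wy": 0,"wz": 0},{"x": 0,"y": 0,"z": 0,"wx": 0,"wy": 0,"wz": 0},{"x": 0,"y": 0,"z": 0,"wx": 0,"wy": 0,"wz": 0},{"x": 0,"y": 0,"z": 0,"wx": 0,"wy": 0,"wz": 0},{"x": 0,"y": 0,"z": 0.5,"wx": 0,"wy": 0,"wz": 0},{"x": 0,"y": 0,"z": 1.5,"wx": 0,"wy": 0,"wz": 0},{"x": 0,"y": 0,"z": 2.5,"wx": 0,"wy": 0,"wz": 0},{"x": 0,"y": 0,"z": 3,"wx": 0,"wy": 0,"wz": 0},{"x": 0,"y": 0,"z": 3.5,"wx": 0,"wy": 0,"wz": 0},{"x": 0,"y": 0,"z": 0,"wx": 0,"wy": 0,"wz": 0}], fingers=0.35)

```text
time: 10.5
position: [0.601, 0.0326, 0.2033]
ee_rot: [179.9, -0.3, 10.4]
wrist_force: [-0.4, 0.2, -0.7]
gripper_width: 0.0326
```

Request:
step_arm(moves=[{"x": -0.5,"y": -0.1,"z": 0,"wx": 0,"wy": 0,"wz": 0.175},{"x": -0.5,"y": -0.1,"z": 0,"wx": 0,"wy": 0,"wz": 0.175},{"x": -0.5,"y": -0.1,"z": 0,"wx": 0,"wy": 0,"wz": 0.175},{"x": -0.5,"y": -0.1,"z": 0,"wx": 0,"wy": 0,"wz": 0.175},{"x": -0.5,"y": -0.1,"z": 0,"wx": 0,"wy": 0,"wz": 0.175},{"x": 0,"y": 0,"z": 0,"wx": 0,"wy": 0,"wz": 0.175},{"x": 0,"y": 0,"z": 0,"wx": 0,"wy": 0,"wz": 0.175},{"x": 0,"y": 0,"z": 0,"wx": 0,"wy": 0,"wz": 0.175},{"x": 0,"y": 0,"z": 0,"wx": 0,"wy": 0,"wz": 0.17},{"x": 0,"y": 0,"z": 0,"wx": 0,"wy": 0,"wz": 0},{"x": 0,"y": 0,"z": 0,"wx": 0,"wy": 0,"wz": 0}], fingers=0)

```text
time: 11.88
position: [0.5745, 0.0276, 0.1995]
ee_rot: [-180.0, -0.0, 100.2]
wrist_force: [0.2, 0.6, -1.1]
gripper_width: 0.0004
```

```bash
python3 - <<'E'
from h import *
s=env.state();print(s["time"],s["position"],s["ee_rot"],s["wrist_force"],s["qpos"])
ims=[]
for n,c in (("top",(140,90,240,190)),("scene",(270,140,370,240))):
    im,K,p,A=cam(n);u0,v0,u1,v1=c;sc=400/(u1-u0)
    ims.append(cv2.resize(im[v0:v1,u0:u1,::-1],(400,400),interpolation=cv2.INTER_CUBIC))
    g=lambda X:np.round((proj(K,p,A,X)-[u0,v0]+.5)*sc,1)
    print(n,"bar",g([.6183,.0361,.131]),"hinge",g([.6183,.0361,.084]),"king",g([.638,.0398,.102]))
cv2.imwrite("pics/i.png",np.hstack(ims))
E
```

```text
11.875 [0.57448808 0.02756663 0.19946471] [-1.79980966e+02 -4.43147538e-03  1.00155702e+02] [ 0.16237063  0.57258056 -1.06102023] [-1.89029823e+00  2.47278622e+01  9.27783997e+01  4.07671620e-04
  6.25132773e+01 -1.20461894e+01]
top bar [185.5 198.3] hinge [203.3 223.3] king [189.4 165.7]
scene bar [213.6 288.4] hinge [202.  389.2] king [215.  383.5]
```

View pics/i.png

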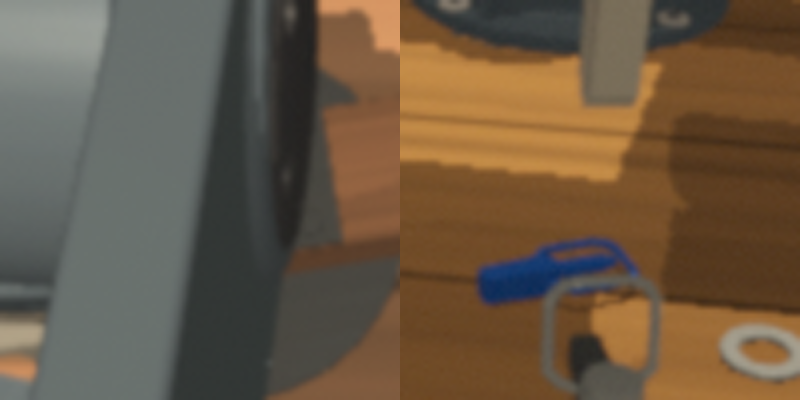

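Scene: the pin stays in the hole and the loop stands, with its bar at (602,280) leaning slightly left (-y), about 0.1 rad of roll. The finger tip is at (612,100). I'll lower behind the bar with a 3.5 mm shift toward -y, then push it level.

Request:
step_arm(moves=[{"x": 0.06,"y": -0.34,"z": -1.8,"wx": 0,"wy": 0,"wz": 0},{"x": 0,"y": 0,"z": -1.8,"wx": 0,"wy": 0,"wz": 0},{"x": 0,"y": 0,"z": -1.8,"wx": 0,"wy": 0,"wz": 0},{"x": 0,"y": 0,"z": -1.4,"wx": 0,"wy": 0,"wz": 0},{"x": 0,"y": 0,"z": -0.5,"wx": 0,"wy": 0,"wz": 0},{"x": 0,"y": 0,"z": 0,"wx": 0,"wy": 0,"wz": 0},{"x": 0,"y": 0,"z": 0,"wx": 0,"wy": 0,"wz": 0}])

```text
time: 12.85
position: [0.5756, 0.0242, 0.1272]
ee_rot: [179.9, 0.0, 100.4]
wrist_force: [-0.1, -0.1, -0.2]
gripper_width: 0.0004
```

Request:
step_arm(moves=[{"x": 0.69,"y": 0.127,"z": 0,"wx": 0,"wy": 0,"wz": 0},{"x": 0.69,"y": 0.127,"z": 0,"wx": 0,"wy": 0,"wz": 0},{"x": 0.69,"y": 0.127,"z": 0,"wx": 0,"wy": 0,"wz": 0},{"x": 0.49,"y": 0.09,"z": 0,"wx": 0,"wy": 0,"wz": 0},{"x": 0.49,"y": 0.09,"z": 0,"wx": 0,"wy": 0,"wz": 0},{"x": 0.49,"y": 0.09,"z": 0,"wx": 0,"wy": 0,"wz": 0},{"x": 0.49,"y": 0.09,"z": 0,"wx": 0,"wy": 0,"wz": 0},{"x": 0,"y": 0,"z": 0,"wx": 0,"wy": 0,"wz": 0}])

```text
time: 13.85
position: [0.6157, 0.0316, 0.1265]
ee_rot: [-180.0, -0.0, 100.4]
wrist_force: [-0.7, -0.0, -0.1]
gripper_width: 0.0002
```

Request:
step_arm(moves=[{"x": 0.49,"y": 0.09,"z": 0,"wx": 0,"wy": 0,"wz": 0},{"x": 0.49,"y": 0.09,"z": 0,"wx": 0,"wy": 0,"wz": 0},{"x": 0.49,"y": 0.09,"z": 0,"wx": 0,"wy": 0,"wz": 0},{"x": 0.49,"y": 0.09,"z": 0,"wx": 0,"wy": 0,"wz": 0},{"x": 0,"y": 0,"z": 0,"wx": 0,"wy": 0,"wz": 0},{"x": 0,"y": 0,"z": 0,"wx": 0,"wy": 0,"wz": 0}])

```text
time: 14.6
position: [0.6351, 0.0352, 0.1266]
ee_rot: [-180.0, -0.0, 100.4]
wrist_force: [0.2, -0.7, -0.4]
gripper_width: 0.001
```

```bash
python3 - <<'E'
from h import *
s=env.state();print(s["time"],s["position"],s["ee_rot"],s["wrist_force"])
c=(270,140,370,240)
im,K,p,A=cam("scene");u0,v0,u1,v1=c
cv2.imwrite("pics/j.png",cv2.resize(im[v0:v1,u0:u1,::-1],(500,500),interpolation=cv2.INTER_CUBIC))
E
```

```text
14.6 [0.63506507 0.03519824 0.12656366] [-1.79991984e+02 -2.70721633e-03  1.00372205e+02] [ 0.15166455 -0.71796159 -0.36278768]
```

View pics/j.png

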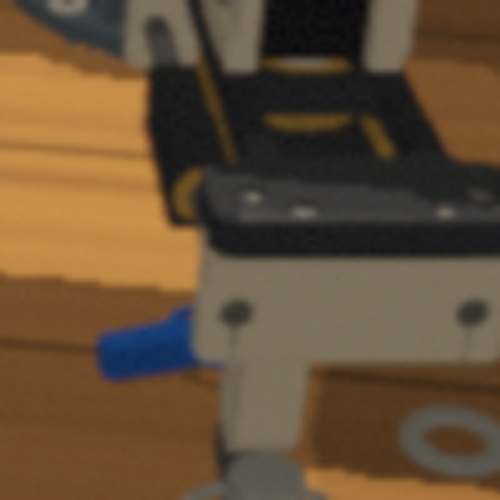

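The loop is no longer standing, and its wire shows beside the kingpin at about (205,490) and (310,495). I'm raising clear and checking.

Request:
step_arm(moves=[{"x": 0,"y": 0,"z": 2,"wx": 0,"wy": 0,"wz": 0},{"x": 0,"y": 0,"z": 3,"wx": 0,"wy": 0,"wz": 0},{"x": -3,"y": 0,"z": 3,"wx": 0,"wy": 0,"wz": 0},{"x": -4,"y": 0,"z": 3,"wx": 0,"wy": 0,"wz": 0},{"x": -5,"y": 0,"z": 2,"wx": 0,"wy": 0,"wz": 0},{"x": -5,"y": 0,"z": 0,"wx": 0,"wy": 0,"wz": 0},{"x": -5,"y": 0,"z": 0,"wx": 0,"wy": 0,"wz": 0},{"x": 0,"y": 0,"z": 0,"wx": 0,"wy": 0,"wz": 0},{"x": 0,"y": 0,"z": 0,"wx": 0,"wy": 0,"wz": 0},{"x": 0,"y": 0,"z": 0,"wx": 0,"wy": 0,"wz": 0}])

```text
time: 15.9
position: [0.416, 0.0351, 0.257]
ee_rot: [180.0, 0.0, 100.4]
wrist_force: [-0.0, -0.5, -0.4]
gripper_width: 0.0006
```

```bash
python3 - <<'E'
from h import *
s=env.state();print(s["time"],s["position"],s["wrist_force"])
ims=[]
for n,c in (("top",(150,95,230,175)),("scene",(280,200,360,280))):
    im,K,p,A=cam(n);u0,v0,u1,v1=c
    ims.append(cv2.resize(im[v0:v1,u0:u1,::-1],(400,400),interpolation=cv2.INTER_CUBIC))
    g=lambda X:np.round((proj(K,p,A,X)-[u0,v0]+.5)*5,1)
    f=np.array([.9835,.181,0]);h=np.array([.638,.0398,.084])
    print(n,"bar shut",g(h+.027*f),"hole",g(h),"hinge",g(h-.02*f),"tail",g(h-.055*f))
cv2.imwrite("pics/k.png",np.hstack(ims))
E
```

```text
15.9 [0.4159993  0.03514693 0.25699479] [-0.04798207 -0.48979484 -0.44836288]
top bar shut [183.3 116.2] hole [195.1 195.2] hinge [203.8 254. ] tail [219.3 357.9]
scene bar shut [228.  286.2] hole [213.  227.2] hinge [202.7 186.6] tail [186.  121.1]
```

View pics/k.png

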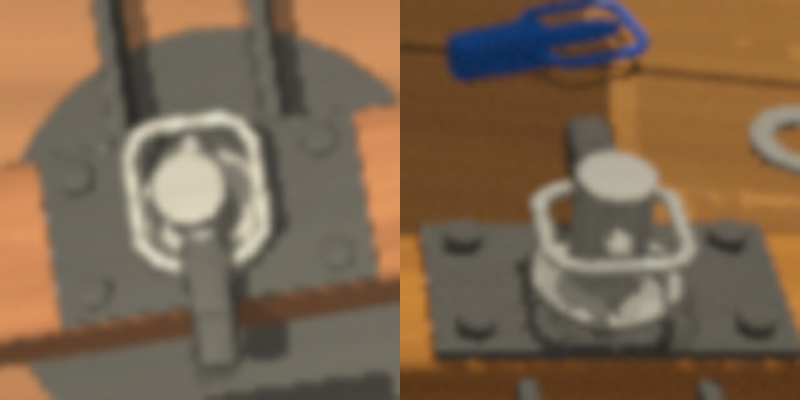

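The loop is shut around the kingpin: in the top view its ring surrounds the kingpin at (190,188), and in the scene view the bar is at (625,265) in front of it. Tail and tip look about 1–2 mm further back than home, so I'll nudge the head's tail gently with the closed fingers for margin.

Request:
step_arm(moves=[{"x": 2.14,"y": -0.21,"z": -2.75,"wx": 0,"wy": 0,"wz": 0},{"x": 2.14,"y": -0.21,"z": -2.75,"wx": 0,"wy": 0,"wz": 0},{"x": 2.14,"y": -0.21,"z": -2.75,"wx": 0,"wy": 0,"wz": 0},{"x": 2.14,"y": -0.21,"z": -2.75,"wx": 0,"wy": 0,"wz": 0},{"x": 2.14,"y": -0.21,"z": -2.75,"wx": 0,"wy": 0,"wz": 0},{"x": 2.14,"y": -0.21,"z": -2.75,"wx": 0,"wy": 0,"wz": 0},{"x": 0,"y": 0,"z": 0,"wx": 0,"wy": 0,"wz": 0},{"x": 0,"y": 0,"z": 0,"wx": 0,"wy": 0,"wz": 0}])

```text
time: 17.0
position: [0.5433, 0.0227, 0.0921]
ee_rot: [-180.0, -0.0, 100.4]
wrist_force: [-0.0, -0.1, 0.2]
gripper_width: 0.0008
```

Request:
step_arm(moves=[{"x": 0.59,"y": 0.109,"z": 0,"wx": 0,"wy": 0,"wz": 0},{"x": 0.59,"y": 0.109,"z": 0,"wx": 0,"wy": 0,"wz": 0},{"x": 0.39,"y": 0.072,"z": 0,"wx": 0,"wy": 0,"wz": 0},{"x": 0,"y": 0,"z": 0,"wx": 0,"wy": 0,"wz": 0}])

```text
time: 17.5
position: [0.5595, 0.0255, 0.0917]
ee_rot: [180.0, 0.0, 100.4]
wrist_force: [-0.4, 0.1, 0.1]
gripper_width: 0.0007
```

Request:
step_arm(moves=[{"x": 0.2,"y": 0.036,"z": 0,"wx": 0,"wy": 0,"wz": 0},{"x": 0.1,"y": 0.018,"z": 0,"wx": 0,"wy": 0,"wz": 0},{"x": 0,"y": 0,"z": 0,"wx": 0,"wy": 0,"wz": 0}])

```text
time: 17.88
position: [0.5622, 0.026, 0.0916]
ee_rot: [-180.0, 0.0, 100.4]
wrist_force: [1.1, 0.1, -0.2]
gripper_width: 0.0003
```

Request:
step_arm(moves=[{"x": 0.1,"y": 0.018,"z": 0,"wx": 0,"wy": 0,"wz": 0},{"x": 0.1,"y": 0.018,"z": 0,"wx": 0,"wy": 0,"wz": 0},{"x": 0,"y": 0,"z": 0,"wx": 0,"wy": 0,"wz": 0}])

```text
time: 18.25
position: [0.5643, 0.0264, 0.0916]
ee_rot: [180.0, 0.0, 100.4]
wrist_force: [-0.4, 1.3, -0.6]
gripper_width: 0.0004
```

Request:
step_arm(moves=[{"x": 0.1,"y": 0.018,"z": 0,"wx": 0,"wy": 0,"wz": 0},{"x": 0.1,"y": 0.018,"z": 0,"wx": 0,"wy": 0,"wz": 0},{"x": 0,"y": 0,"z": 0,"wx": 0,"wy": 0,"wz": 0}])

```text
time: 18.62
position: [0.5663, 0.0267, 0.0916]
ee_rot: [180.0, 0.0, 100.4]
wrist_force: [-0.0, -0.3, -0.6]
gripper_width: 0.0006
```

Request:
step_arm(moves=[{"x": 0.1,"y": 0.018,"z": 0,"wx": 0,"wy": 0,"wz": 0},{"x": 0.1,"y": 0.018,"z": 0,"wx": 0,"wy": 0,"wz": 0},{"x": 0,"y": 0,"z": 0,"wx": 0,"wy": 0,"wz": 0}])

```text
time: 19.0
position: [0.5683, 0.0271, 0.0916]
ee_rot: [-180.0, 0.0, 100.4]
wrist_force: [0.5, -0.7, -0.3]
gripper_width: 0.0006
```

Request:
step_arm(moves=[{"x": 0.1,"y": 0.018,"z": 0,"wx": 0,"wy": 0,"wz": 0},{"x": 0.1,"y": 0.018,"z": 0,"wx": 0,"wy": 0,"wz": 0},{"x": 0,"y": 0,"z": 0,"wx": 0,"wy": 0,"wz": 0}])

```text
time: 19.38
position: [0.5699, 0.0275, 0.0915]
ee_rot: [-180.0, -0.0, 100.4]
wrist_force: [-1.6, -0.1, -0.5]
gripper_width: 0.0004
```

Request:
step_arm(moves=[{"x": 0.1,"y": 0.018,"z": 0,"wx": 0,"wy": 0,"wz": 0},{"x": 0.1,"y": 0.018,"z": 0,"wx": 0,"wy": 0,"wz": 0},{"x": 0,"y": 0,"z": 0,"wx": 0,"wy": 0,"wz": 0}])

```text
time: 19.75
position: [0.5705, 0.0277, 0.091]
ee_rot: [-179.7, -0.0, 100.4]
wrist_force: [-8.9, -0.9, 2.1]
gripper_width: 0.0004
```

```bash
python3 - <<'E'
from h import *
s=env.state();print(s["time"],s["position"],s["wrist_force"])
ims=[]
for n,c in (("wrist",(156,60,456,260)),("scene",(280,180,360,260))):
    im,K,p,A=cam(n);u0,v0,u1,v1=c;k=400/(v1-v0)
    ims.append(cv2.resize(im[v0:v1,u0:u1,::-1],None,fx=k,fy=k,interpolation=cv2.INTER_CUBIC)[:,:400])
cv2.imwrite("pics/l.png",np.hstack(ims))
E
```

```text
19.75 [0.57054653 0.02772109 0.09101822] [-8.90562353 -0.94239501  2.08076664]
```

View pics/l.png

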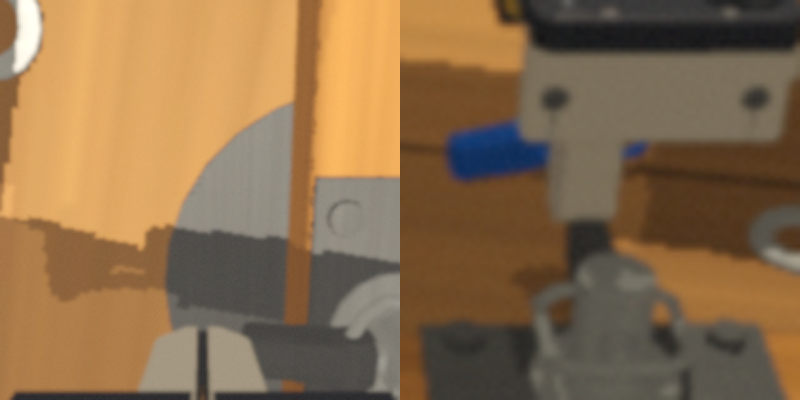

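The finger presses on the tail at (248,330) with 9 N and the pin doesn't move, so it is seated on the kingpin. The loop is around it. Backing off.

Request:
step_arm(moves=[{"x": -1,"y": -0.18,"z": 0,"wx": 0,"wy": 0,"wz": 0},{"x": -3,"y": -0.5,"z": 0,"wx": 0,"wy": 0,"wz": 0},{"x": -3,"y": -0.5,"z": 2,"wx": 0,"wy": 0,"wz": 0},{"x": -4,"y": 0,"z": 4,"wx": 0,"wy": 0,"wz": 0},{"x": -4,"y": 0,"z": 4,"wx": 0,"wy": 0,"wz": 0},{"x": -2,"y": 0,"z": 2,"wx": 0,"wy": 0,"wz": 0},{"x": 0,"y": 0,"z": 0,"wx": 0,"wy": 0,"wz": 0},{"x": 0,"y": 0,"z": 0,"wx": 0,"wy": 0,"wz": 0},{"x": 0,"y": 0,"z": 0,"wx": 0,"wy": 0,"wz": 0},{"x": 0,"y": 0,"z": 0,"wx": 0,"wy": 0,"wz": 0}])

```text
time: 21.1
position: [0.4024, 0.016, 0.2109]
ee_rot: [-179.9, -0.0, 100.4]
wrist_force: [0.2, 0.9, 0.5]
gripper_width: 0.0005
```

```bash
python3 - <<'E'
from h import *
ims=[]
for n,c in (("top",(150,95,230,175)),("scene",(280,200,360,280))):
    im,K,p,A=cam(n);u0,v0,u1,v1=c
    ims.append(cv2.resize(im[v0:v1,u0:u1,::-1],(400,400),interpolation=cv2.INTER_CUBIC))
cv2.imwrite("pics/m.png",np.hstack(ims))
E
```

```text
(no output)
```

View pics/m.png

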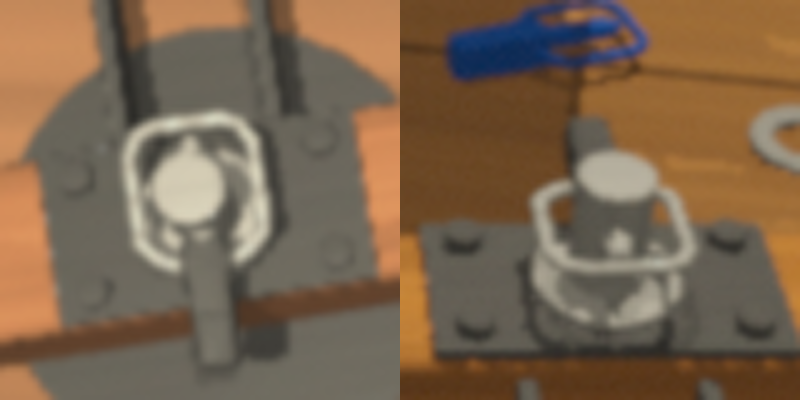

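The picture matches the one before the nudge: pin home, loop shut around the kingpin, arm clear. Handing in.

```bash
python3 -c "
from h import *
print(env.close_job())"
```

```text
the job is handed in; nothing more can be done
None
```

The hitch pin is home in the kingpin's cross hole with its loop shut around the kingpin. I handed the job in just after 21 s of the 54 s allowed; no verdict is reported.

- **What I did:** I gripped the grey hitch pin by its head and pushed it through the hole until the head met the kingpin at about 9 N, with the loop still up. Then I released it, turned the gripper a quarter turn and pushed the loop bar over with the closed fingers until the loop snapped shut. Finally I nudged the tail with about 9 N and withdrew.
- **Last checks:** The top and scene pictures show the loop around the kingpin and the pin in place. They look the same before and after the nudge, so the pin was already seated. The arm is clear and the wrist force was near zero.
- **What disagreed:**
  - In the top picture the pin looked 1–2 mm further back than my estimate, which is within the camera calibration.
  - In the scene picture the shut bar sat about 6 mm higher than predicted. I put this down mostly to the pin drooping in the hole and to calibration error.
  - I had no direct reading of the loop angle or the pin tilt.
- **Other slips:** Two early move calls were refused because rows need all six numbers; nothing moved. I also viewed 13 pictures, three over the budget.

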